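# Shut and lock the filter hatch of the bond tester

### The arm

A 6-joint arm with a two-finger parallel gripper is mounted at the origin on the work surface. World frame = base frame: x ahead of the robot, y to its left, z up, the work surface at z = 0. Lengths are in m, angles in rad, forces in N, time in s.
With the tool pointing down it reaches from about 0.3 to 0.875 m from the base axis. Payload 6.4 kg.
Tool frame: the origin (TCP) lies between the finger pads; the fingertips stand ctrl.tip_extent ahead of it and the grasp point (between the pads) is the TCP (ctrl.tip_extent is the distance from the TCP to the fingertips, in m); z points along the fingers, y is the line along which they close (so a half turn about z gives the same grasp; the last joint's range is limited). The gripper opens to 85 mm and grips with 20 to 120 N. Pads are 22 mm wide; open, the fingers measure 114 mm over their backs; the gripper's body (76 mm by 85 mm) begins 54 mm behind the grasp point. The pads swing forward as they close: fully open they stand 13 mm farther back than shut.
Start: joints at [1.067, 0.181, 1.607, -0, 1.354, -0.206], TCP at [0.169, 0.55, 0.25] pointing down, gripper open.
Joint ranges: [-2.99, 2.99], [-0.89, 2.07], [0.3, 2.58], [-1.14, 4.28], [0, 2.63], [-3.12, 3.12]. Speed limits (rad/s): [2.57, 2.57, 3.01, 3.14, 3.14, 3.14].

### API

Orientations are given as a unit quaternion [w, x, y, z].
In Python, from bench import ctrl gives the robot as it stands.
- The arm moves only by the tool send_rows, never from a script. Its arguments are lists of equal length, an entry for each row: "dr": the turn, a rotation vector about the tool's x, y, z in units of 6 degrees (1.0 is 6 degrees), a list of three; "xyz": the shift along the tool's x, y, z in cm, a list of three; "jaw": the opening in per cent of the stroke, from 0 (shut) to 100 (fully open). In form: {"dr": [[wx, wy, wz], ...], "xyz": [[dx, dy, dz], ...], "jaw": [jaw, ...]}. A call has exactly 8 rows; each row is the pose to reach, as a shift and turn from the pose commanded when the call began, along the tool's axes at that moment; what a row does not reach only later rows make up. A row lasts 1/8 s, in which the tool goes at most 62.5 mm and 10.7 degrees, less where a joint would pass 70% of its speed; a pose out of reach is approached as far as the arm can. A call with a gripper value outside its range is refused whole. The fingers move at their own pace and stop on an object; the grip force is fixed at half the most. Time passes only in rows, so rows that repeat a pose let the fingers close, or fill a call up. It gives the time, the measured TCP pose, the force, the opening and the grip force at its end, in the units of the state.
- ctrl.get_obs(): the state, without advancing time (a new reading comes with each control period).
- ctrl.camera(name): name is "side" or "top" or "wrist"; returns the picture (480x640x3 uint8, red, green, blue); there is no depth.
- ctrl.calibration(name): a dict with "camera_matrix" (3x3 intrinsics, pixels), "D" ([k1, k2, p1, p2, k3] as OpenCV has them; the pictures are not rectified), "world_from_camera" (4x4, takes a point from camera to world coordinates). Camera axes: x right, y up, looking along -z (the intrinsics and any distortion apply to the point x, -y, -z); pixel columns grow to the right and rows downward; lengths in m; the calibration is good to about 2 mm. A picture is of the moment at which its call begins: read the wrist's pose just before it. calibration takes no time and is no camera call; for the wrist camera it gives the pose at the moment of the call.
- ctrl.hand_in(): hands the job in; it is judged then, once.
The state is a dict: "time_s": time; "q": joint angles; "dq": joint speeds; "joint_efforts": joint torques, N m; "eef_pos": TCP position; "eef_rot": TCP orientation; "wrist_force": force on the tool from outside, world axes, zero at the start; "torque": the same for the moment, N m; "opening": opening from 0.0 (shut) to 1.0 (fully open); "grasp_force": force on a finger pad.
Only numpy, scipy, OpenCV 4.12 (cv2) and the standard library are available. Lean on these libraries where they do the work, as an engineer would, in place of code of your own. Each camera call takes 0.05 s, during which the arm holds its last target. There are 200 camera calls.

### The job

Push the filter box's aluminium hatch fully shut, then take the flat-handled key from its stand, put its blade in the slotted fastener of the hatch and turn it clockwise to its stop, so that the hatch is locked. Turn the fastener with the key, not with the fingers; then stand the key upright back in the stand it came from, and leave everything else on the bench as it is.

Things in the scene. Friction and masses are not known exactly. Their poses are not given: they have to be found in the camera images.
- hatch (a joint): hinge of the aluminium hatch on the low white filter box (180 x 200 mm, 70 high, fixed). 0 = shut flat on the box, positive = opened upward, rad, at most 1.4; starts at 0.5 to 1.1. The hinge is along the box's far edge. Stiff: 0.6 N m of friction holds it wherever it is left, so it neither falls nor springs; push it down from above near the free edge (about 5 to 12 N)
- hatch_hinge (a point): middle of the hinge edge, 4 mm above the hinge axis (which is 71 mm above the bench, in the hatch's underside) and 4 mm below the hatch's top face; axes turn with the hatch: y along the hinge (to the robot's left), -x along the hatch to its free edge, z out of its top. Hatch: 8 mm thick, 204 wide along y, free edge 185 mm from the hinge; shut, its top face is at 79 mm
- hatch_edge (a point): middle of the hatch's free edge, on its top face, 185 mm from the hinge line; axes as hatch_hinge
- cam_lock (a joint): angle of the slotted quarter-turn fastener in the hatch, rad, growing CLOCKWISE as seen from above the shut hatch: 0 = fully unlocked (slot parallel to the hinge), 1.571 = locked at its stop (slot square to the hinge, pointing from the free edge to the hinge). Starts between 0.15 and 0.45. It stays where it is left; friction about 0.10 N m. The key's blade has some 0.2 rad of play in the slot
- slot (a point): top centre of the fastener's round steel head (42 mm across), at the slot's mouth; x runs along the slot, z out of the hatch. Slot 8 mm wide, 8 mm deep, right across the head. The head is flush in a black collar (46 inside, 56 outside, standing 10 mm above the hatch) on the hatch's middle line, 135 mm from the hinge, 50 mm from the free edge. Hatch shut: head top at 89 mm
- key_grip (a point): centre of the loose key's flat aluminium handle: 34 mm wide (x), 12 thick (y, pinch here), 44 high (z, up). Below: steel flange 52 mm across, its top 22 and underside 26 mm below this point; shank 14 mm across, 14 long; flat blade 28 wide (x), 3 thick (y), 12 long, its tip 52 mm below this point. Mass about 90 g. Starts upright in its stand; a half turn about z makes no difference
- key_stand_mouth (a point): the key's stand, a grey block 70 x 70 x 34 mm fixed to the bench: centre of its 36 x 36 mm square hole (30 deep), on its top face at 34 mm. The key's flange rests on the top, blade and shank hanging in the hole, at any yaw (handle centre then 60 mm above the bench). An identical stand holding the hex driver is on the other side of the filter box; which side is which varies
- hex_driver: the other hand tool, a hex driver with a round aluminium handle 64 mm high, standing in the other, identical grey stand; bystander, leave alone; origin at the bottom of its shank
- weight: small steel calibration weight with a knob, 38 mm across, 44 mm high; bystander; origin under its centre
- solvent: white plastic bottle, 60 mm across, 140 mm high; bystander; origin under its centre
- chip_box: flat grey chip box, 70 x 70 x 16 mm; bystander; origin under its centre
- carrier: round dark steel sample carrier with copper face, 84 mm across, 12 mm high; bystander; origin under its centre
- tweezers: steel tweezers lying flat, about 125 mm long, 4 mm high; bystander; origin at the middle, x along them
- dish: small white ceramic dish, 70 mm across, 25 mm high; bystander; origin under its centre

How it is judged:
By the outcome, as a careful person would: the job done as asked, in the order asked, and still so for the second after the job is handed in, with the robot touching nothing.
It also fails if it takes over 64 s, if anything falls off the work surface, if the arm or the gripper's body presses on something with over 40 N, if the wrist force passes 120 N, or if a joint passes its speed limit or range.

## Working session

There is one attempt and no reset: what is moved stays moved. The work goes in short steps, Python scripts to look and compute and a tool call to move; the robot and the scene stay as the last step left them, time stands still between calls to the robot, and variables do not carry over. Pictures are saved under pics/ and viewed, at most 10 in all, crops included, and the job is handed in when it is done.

Besides the shell and the picture viewer there is one more tool, called in YAML: its name, and indented under it one key for each argument. send_rows: Moves the arm, as the interface text tells. Its arguments: {"type":"object","properties":{"dr":{"type":"array","items":{"type":"array","items":{"type":"number"}}},"xyz":{"type":"array","items":{"type":"array","items":{"type":"number"}}},"jaw":{"type":"array","items":{"type":"number"}}},"required":["dr","xyz","jaw"]}

```bash
mkdir -p pics; ls; python3 - <<'E'
from bench import ctrl
import cv2,numpy as np
o=ctrl.get_obs();print({k:np.round(v,3) for k,v in o.items()},ctrl.tip_extent)
for n in("side","top","wrist"):
    cv2.imwrite(f"pics/{n}0.png",ctrl.camera(n)[:,:,::-1]);c=ctrl.calibration(n);print(n,{k:np.round(v,3).tolist() for k,v in c.items()})
E
```

```text
pics
{'time_s': np.float64(0.0), 'q': array([ 1.067,  0.182,  1.608,  0.   ,  1.354, -0.206]), 'dq': array([-0.   , -0.001,  0.002, -0.   , -0.   ,  0.   ]), 'joint_efforts': array([-1.0000e-03, -4.4487e+01, -3.5133e+01, -0.0000e+00,  9.0000e-03,
        0.0000e+00]), 'eef_pos': array([0.168, 0.549, 0.249]), 'eef_rot': array([-0.   ,  0.148,  0.989, -0.001]), 'wrist_force': array([-0.278,  0.242, -0.821]), 'torque': array([ 0.054, -0.019,  0.013]), 'grasp_force': np.float64(0.0), 'opening': np.float64(1.002)} 0.019
side {'camera_matrix': [[472.045, 0.0, 317.044], [0.0, 472.045, 245.052], [0.0, 0.0, 1.0]], 'D': [-0.009, 0.0, 0.0, 0.0, 0.0], 'world_from_camera': [[0.785, 0.463, -0.412, 0.143], [-0.62, 0.565, -0.544, -0.543], [-0.019, 0.683, 0.73, 0.804], [0.0, 0.0, 0.0, 1.0]]}
top {'camera_matrix': [[620.668, 0.0, 325.213], [0.0, 620.668, 247.724], [0.0, 0.0, 1.0]], 'D': [0.025, 0.0, 0.0, 0.0, 0.0], 'world_from_camera': [[-0.005, 0.995, -0.104, 0.392], [-1.0, -0.006, -0.008, -0.009], [-0.008, 0.104, 0.994, 1.546], [0.0, 0.0, 0.0, 1.0]]}
wrist {'camera_matrix': [[392.118, 0.0, 329.221], [0.0, 392.118, 234.907], [0.0, 0.0, 1.0]], 'D': [-0.006, 0.0, 0.0, 0.0, 0.0], 'world_from_camera': [[0.295, -0.913, -0.28, 0.099], [0.956, 0.282, 0.088, 0.571], [-0.001, -0.294, 0.956, 0.373], [0.0, 0.0, 0.0, 1.0]]}
```

View pics/top0.png

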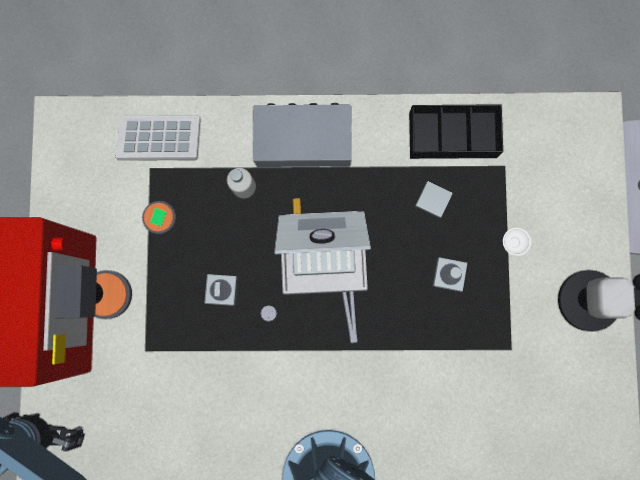

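View pics/side0.png

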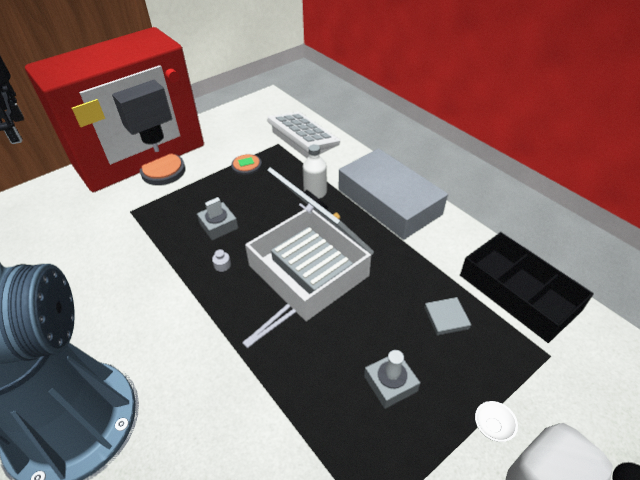

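The top view shows the flat-handled key in the left stand (about 221,290) and the hex driver on the right (450,274). The open hatch is at about (322,232), and the tweezers lie under the box's near edge (350,315). In the side view the key is at (214,210).

```bash
cat > h.py <<'E'
from bench import ctrl
import cv2,numpy as np
def rays(n,px,c=None):
    c=c or ctrl.calibration(n);K=np.array(c["camera_matrix"]);D=np.array(c["D"]);T=np.array(c["world_from_camera"])
    u=cv2.undistortPoints(np.float64(px).reshape(-1,1,2),K,D)[:,0]
    d=np.c_[u[:,0],-u[:,1],-np.ones(len(u))]@T[:3,:3].T
    return T[:3,3],d
def onz(n,px,z,c=None):
    o,d=rays(n,px,c);return o+d*((z-o[2])/d[:,2])[:,None]
def proj(n,P,c=None):
    c=c or ctrl.calibration(n);K=np.array(c["camera_matrix"]);D=np.array(c["D"]);T=np.array(c["world_from_camera"])
    q=(np.float64(P).reshape(-1,3)-T[:3,3])@T[:3,:3]*[1,-1,-1]
    return cv2.projectPoints(q,np.zeros(3),np.zeros(3),K,D)[0][:,0]
E
python3 - <<'E'
from h import *
a=cv2.imread("pics/top0.png")
c=cv2.resize(a[195:345,195:395],None,fx=4,fy=4,interpolation=cv2.INTER_CUBIC);cv2.imwrite("pics/c1.png",c)
# stand: contours in the mat
g=a[260:320,195:245];hsv=cv2.cvtColor(g,cv2.COLOR_BGR2HSV)
m=(hsv[:,:,2]>120).astype(np.uint8)
cs,_=cv2.findContours(m,0,2);k=max(cs,key=cv2.contourArea);r=cv2.minAreaRect(k);b=cv2.boxPoints(r)+[195,260];print(r,onz("top",b,.034).round(4),onz("top",b.mean(0),.034))
print(onz("top",[[282,293],[367,290]],.07))
E
```

```text
((25.017765045166016, 29.251270294189453), (29.28253746032715, 29.140043258666992), 4.085616588592529) [[0.4181 0.2973 0.034 ]
 [0.4887 0.2933 0.034 ]
 [0.4833 0.222  0.034 ]
 [0.4127 0.2263 0.034 ]] [[0.45062207 0.25973778 0.034     ]]
[[ 0.43955262  0.10606939  0.07      ]
 [ 0.44565269 -0.09562319  0.07      ]]
```

View pics/c1.png

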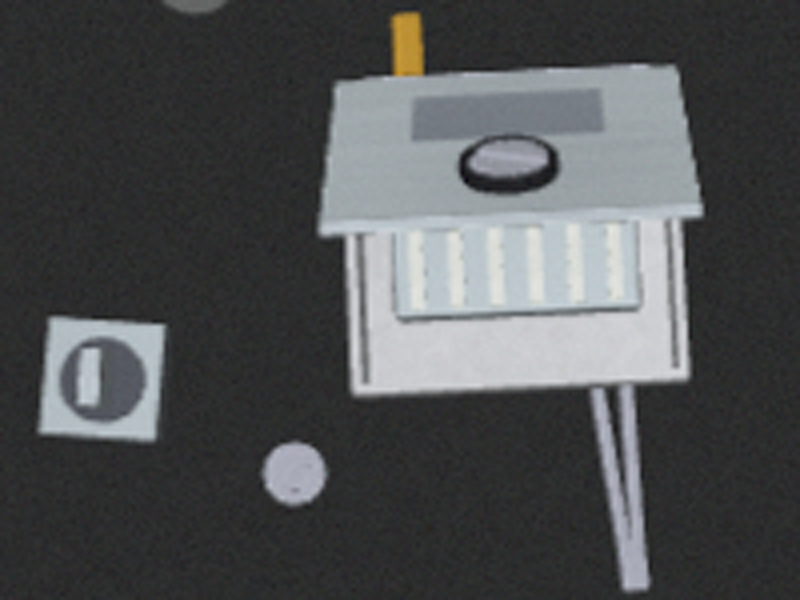

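The crop shows the key handle at (217,289), its flange at (221,290) and the stand about square. The slot runs nearly parallel to the hinge, tilted slightly clockwise. The hatch's free edge runs from (275,254) to (370.5,249).

```bash
python3 - <<'E'
from h import *
P=lambda x,y:[195+x/4-.4,195+y/4-.4]
c=onz("top",[P(353,395),P(690,380)],.07);m=c.mean(0);v=c[0]-c[1];print(c,np.linalg.norm(v[:2]))
yaw=np.arctan2(-v[0],v[1]);X=np.array([np.cos(yaw),np.sin(yaw),0]);Y=np.array([-X[1],X[0],0]);H=m+.18*X;H[2]=.071;print("yaw",yaw,"H",H,"slot",H-.135*X)
from scipy.optimize import least_squares
e=np.array([P(320,230),P(702,212),P(333,82),P(678,67)])
def f(th,dx=0,dy=0):
    x=X*np.cos(th)-np.array([0,0,1])*np.sin(th);z=np.array([0,0,np.cos(th)])+X*np.sin(th)
    h=H+X*dx+Y*dy
    return [h-x*.185+z*.008+Y*.102,h-x*.185+z*.008-Y*.102,h+z*.008+Y*.102,h+z*.008-Y*.102]
r=least_squares(lambda p:(proj("top",f(*p))-e).ravel()*[1,1]*4,[.8,0,0]);print(r.x,(r.fun/4).round(1))
h=onz("top",P(89,377),.082);print("handle",h)
print("handle corners",onz("top",[P(80,349),P(100,350),P(77,405),P(98,408)],.082))
print("flange",onz("top",P(104,380),.038))
# side view stereo for handle top centre
print(proj("side",[*h[0]]))
E
```

```text
[[ 0.43871359  0.10404927  0.07      ]
 [ 0.44659847 -0.09587149  0.07      ]] 0.20007618655756046
yaw 0.03941961725850561 H [0.6225162  0.01118258 0.071     ] slot [0.48762107 0.00586231 0.071     ]Traceback (most recent call last):
  File "<stdin>", line 11, in <module>
    return func(*args, **kwargs)
    vector_fun = VectorFunction(
        fun_wrapped,
    ...<6 lines>...
        workers=workers
    )
    self._update_fun()
    ~~~~~~~~~~~~~~~~^^
    self.f = self.fun_wrapped(xp_copy(self.x))
             ~~~~~~~~~~~~~~~~^^^^^^^^^^^^^^^^^
    return np.atleast_1d(self.fun(x))
                         ~~~~~~~~^^^
    return self.f(x, *self.args, **self.kwargs)
           ~~~~~~^^^^^^^^^^^^^^^^^^^^^^^^^^^^^^
  File "<stdin>", line 11, in <lambda>
ValueError: operands could not be broadcast together with shapes (8,) (2,)
```

```bash
python3 - <<'E'
from h import *
from scipy.optimize import brentq
from scipy.spatial.transform import Rotation as R
P=lambda x,y:[195+x/4-.4,195+y/4-.4]
yaw=.039;X=np.array([np.cos(yaw),np.sin(yaw),0]);Y=np.array([-X[1],X[0],0]);Z=np.array([0,0,1.]);H=np.array([.6225,.0112,.071])
pt=lambda th,r,s:H-(X*np.cos(th)-Z*np.sin(th))*r+(Z*np.cos(th)+X*np.sin(th))*.008+Y*s
row=np.mean([P(320,226)[1],P(702,206)[1]])
th=brentq(lambda t:proj("top",pt(t,.185,0))[0,1]-row,.2,1.35);print("th",th)
print(proj("top",[pt(th,.185,.102),pt(th,.185,-.102),pt(th,0,.102),pt(th,0,-.102)]),"seen",P(320,226),P(702,206),P(333,82),P(678,67))
h=onz("top",[P(89,377)],.082);print("handle",h,proj("side",h))
print("corners",onz("top",[P(80,349),P(100,350),P(77,405),P(98,408)],.082))
print("flange",onz("top",[P(104,380)],.038))
o=ctrl.get_obs();q=o["eef_rot"];M=R.from_quat([q[1],q[2],q[3],q[0]]).as_matrix();print(M.round(3),o["eef_pos"])
for t in (th+.2,th,.8*th,.6*th,.4*th,.2*th,0):
    p=pt(t,.163,.065)+Z*.019;print(round(t,2),p.round(3),((p-o["eef_pos"])@M*100).round(1))
E
```

```text
th 0.9936119368427778
[[274.68209208 250.72048367]
 [370.35600979 246.47861979]
 [278.97818522 215.28380309]
 [364.05592781 211.49446615]] seen [274.6, 251.1] [370.1, 246.1] [277.85, 215.1] [364.1, 211.35]
handle [[0.44974726 0.25869322 0.082     ]] [[212.24467084 200.81454858]]
corners [[0.4662638  0.26423292 0.082     ]
 [0.46560864 0.25243027 0.082     ]
 [0.43334022 0.26551946 0.082     ]
 [0.43151167 0.25314082 0.082     ]]
flange [[0.44961437 0.2576033  0.038     ]]
[[-0.956  0.293 -0.001]
 [ 0.293  0.956 -0.001]
 [ 0.    -0.001 -1.   ]] [0.16851296 0.54932525 0.24957387]
1.19 [0.567 0.074 0.244] [-52.1 -33.7   0.5]
0.99 [0.538 0.073 0.231] [-49.3 -34.7   1.9]
0.79 [0.512 0.072 0.212] [-46.8 -35.6   3.8]
0.6 [0.49  0.071 0.188] [-44.7 -36.3   6.2]
0.4 [0.473 0.07  0.16 ] [-43.2 -36.8   8.9]
0.2 [0.462 0.07  0.13 ] [-42.1 -37.2  12. ]
0 [0.457 0.07  0.098] [-41.7 -37.4  15.2]
```

View pics/wrist0.png

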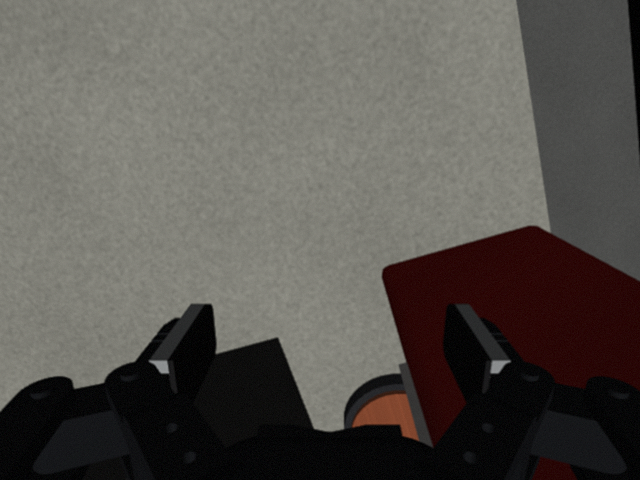

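The wrist view shows only bench and machine, nothing useful. The hatch angle is about 0.99 rad and the key is at (0.450, 0.258). Next I move above the hatch's free edge with the jaws shut.

send_rows:
  dr:
    - [0,0,-0.3]
    - [0,0,-0.6]
    - [0,0,-0.9]
    - [0,0,-1.2]
    - [0,0,-1.5]
    - [0,0,-1.8]
    - [0,0,-2.2]
    - [0,0,-2.5]
  xyz:
    - [-5,-3.5,-3]
    - [-10,-7,-5]
    - [-15,-10.5,-5]
    - [-20,-14,-5]
    - [-25,-17.5,-5]
    - [-30,-21,-5]
    - [-35,-24.5,-5]
    - [-40,-28,-5]
  jaw: [0,0,0,0,0,0,0,0]

```text
time_s: 1.15
eef_pos: [0.4698, 0.1628, 0.3003]
eef_rot: [0.0, 0.018, 1.0, 0.0]
wrist_force: [0.8, 0.9, -0.4]
opening: 0.001
grasp_force: 0.0
```

```bash
cat >> h.py <<'E'
from scipy.spatial.transform import Rotation as R
yaw=.039;X=np.array([np.cos(yaw),np.sin(yaw),0]);Y=np.array([-X[1],X[0],0]);Z=np.array([0,0,1.]);H=np.array([.6225,.0112,.071])
pt=lambda th,r,s:H-(X*np.cos(th)-Z*np.sin(th))*r+(Z*np.cos(th)+X*np.sin(th))*.008+Y*s
def to(*ps):
    o=ctrl.get_obs();q=o["eef_rot"];M=R.from_quat([q[1],q[2],q[3],q[0]]).as_matrix()
    print("t",o["time_s"],"tcp",o["eef_pos"].round(4),"yawY",np.degrees(np.arctan2(M[1,1],M[0,1])).round(2),"tilt",M[:,2].round(3),"F",o["wrist_force"].round(1),"open",round(float(o["opening"]),3),"q",o["q"].round(2))
    for p in ps: print(np.round(p,3),((np.array(p)-o["eef_pos"])@M*100).round(2))
E
python3 - <<'E'
from h import *
th=.99
to(*[pt(t,.163,.065)+Z*.019 for t in (1.2,1.1,.99,.85,.7,.55,.4,.3,.2,.1,0)])
E
```

```text
t 1.15 tcp [0.4698 0.1628 0.3003] yawY 87.99 tilt [ 0.  0. -1.] F [ 0.8  0.9 -0.4] open 0.001 q [ 0.09 -0.04  1.74  0.    1.44 -1.44]
[0.568 0.074 0.245] [-10.16  -8.52   5.55]
[0.553 0.074 0.239] [-8.65 -8.63  6.14]
[0.537 0.073 0.231] [-7.06 -8.75  6.96]
[0.518 0.072 0.218] [-5.18 -8.89  8.25]
[0.501 0.071 0.201] [-3.39 -9.02  9.91]
[0.485 0.071 0.182] [-1.87 -9.14 11.82]
[0.473 0.07  0.161] [-0.65 -9.23 13.94]
[0.467 0.07  0.146] [-1.000e-02 -9.270e+00  1.545e+01]
[0.462 0.07  0.13 ] [ 0.47 -9.31 17.  ]
[0.459 0.07  0.114] [ 0.79 -9.33 18.6 ]
[0.457 0.07  0.098] [ 0.95 -9.35 20.23]
```

send_rows:
  dr:
    - [0,0,0]
    - [0,0,0]
    - [0,0,0]
    - [0,0,0]
    - [0,0,0]
    - [0,0,0]
    - [0,0,0]
    - [0,0,0]
  xyz:
    - [-3,-4,0]
    - [-6,-8,0]
    - [-8,-8.7,2]
    - [-8,-8.7,4.5]
    - [-7.8,-8.7,6]
    - [-7,-8.7,7]
    - [-6.1,-8.8,7.6]
    - [-5.2,-8.9,8.3]
  jaw: [0,0,0,0,0,0,0,0]

```text
time_s: 2.15
eef_pos: [0.5176, 0.0742, 0.2179]
eef_rot: [0.001, 0.018, 1.0, 0.0]
wrist_force: [2.5, 1.0, 0.9]
opening: -0.002
grasp_force: 1.1
```

send_rows:
  dr:
    - [0,0,0]
    - [0,0,0]
    - [0,0,0]
    - [0,0,0]
    - [0,0,0]
    - [0,0,0]
    - [0,0,0]
    - [0,0,0]
  xyz:
    - [0.9,0,0.8]
    - [1.8,-0.1,1.6]
    - [2.6,-0.2,2.5]
    - [3.3,-0.2,3.5]
    - [3.9,-0.3,4.5]
    - [4.5,-0.3,5.6]
    - [4.9,-0.3,6.3]
    - [5.2,-0.4,7.1]
  jaw: [0,0,0,0,0,0,0,0]

```text
time_s: 3.15
eef_pos: [0.4653, 0.0719, 0.1458]
eef_rot: [-0.0, 0.018, 1.0, 0.0]
wrist_force: [1.2, 0.9, 2.5]
opening: 0.0
grasp_force: 0.8
```

send_rows:
  dr:
    - [0,0,0]
    - [0,0,0]
    - [0,0,0]
    - [0,0,0]
    - [0,0,0]
    - [0,0,0]
    - [0,0,0]
    - [0,0,0]
  xyz:
    - [0.3,0,0.8]
    - [0.5,0,1.6]
    - [0.7,0,2.4]
    - [0.8,0,3.2]
    - [0.9,0,4.0]
    - [0.9,0,4.5]
    - [0.9,0,4.7]
    - [0.9,0,4.7]
  jaw: [0,0,0,0,0,0,0,0]

```text
time_s: 4.15
eef_pos: [0.4564, 0.0722, 0.0991]
eef_rot: [-0.0, 0.018, 1.0, 0.0]
wrist_force: [-0.3, -1.0, 0.3]
opening: 0.003
grasp_force: 0.0
```

send_rows:
  dr:
    - [0,0,0]
    - [0,0,0]
    - [0,0,0]
    - [0,0,0]
    - [0,0,0]
    - [0,0,0]
    - [0,0,0]
    - [0,0,0]
  xyz:
    - [0,0,0.1]
    - [0,0,0.2]
    - [0,0,0.3]
    - [0,0,0.3]
    - [0,0,0.3]
    - [0,0,0.3]
    - [0,0,0.3]
    - [0,0,0.3]
  jaw: [0,0,0,0,0,0,0,0]

```text
time_s: 5.15
eef_pos: [0.4568, 0.0721, 0.0978]
eef_rot: [0.0, 0.018, 1.0, -0.0]
wrist_force: [-7.3, 1.0, 16.6]
opening: -0.0
grasp_force: 8.4
```

```bash
python3 - <<'E'
from h import *
to()
cv2.imwrite("pics/top1.png",cv2.resize(ctrl.camera("top")[195:345,195:395,::-1],None,fx=4,fy=4))
E
```

```text
t 5.15 tcp [0.4568 0.0721 0.0978] yawY 87.96 tilt [ 0. -0. -1.] F [-7.3  1.  16.6] open -0.0 q [-0.1   0.14  2.   -0.    1.   -1.64]
```

View pics/top1.png

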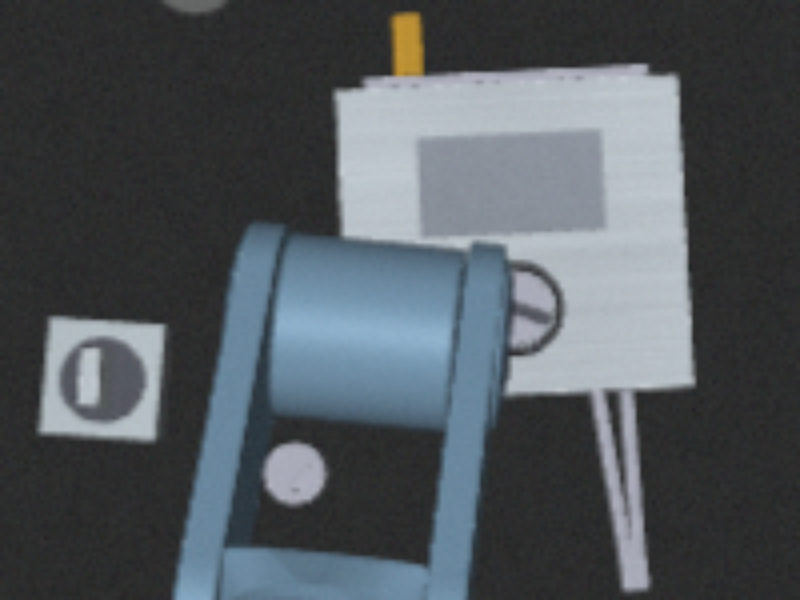

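The hatch is shut: contact is firm at 17 N, and in the top view it lies flat over the box. Part of the slot shows at (530,312). On to the key.

send_rows:
  dr:
    - [0,0,0]
    - [0,0,0]
    - [0,0,0]
    - [0,0,0]
    - [0,0,0]
    - [0,0,0]
    - [0,0,0]
    - [0,0,0]
  xyz:
    - [0,0,-3]
    - [0,2,-6]
    - [0.5,6,-8]
    - [0.8,10,-8]
    - [1.2,14,-8]
    - [1.4,17,-8]
    - [1.4,18.6,-8]
    - [1.4,18.6,-8]
  jaw: [0,0,30,60,60,60,60,60]

```text
time_s: 6.2
eef_pos: [0.4492, 0.2589, 0.1762]
eef_rot: [-0.0, 0.017, 1.0, -0.0]
wrist_force: [0.4, -0.6, 0.0]
opening: 0.6
grasp_force: 0.0
```

```bash
python3 - <<'E'
from h import *
to((.4497,.258,.062))
c=ctrl.calibration("wrist");import pickle;pickle.dump(c,open("w.pkl","wb"))
im=ctrl.camera("wrist");cv2.imwrite("pics/w1.png",im[:,:,::-1])
print(proj("wrist",[[.4497,.258,.082],[.4497,.258,.038]],c))
a=ctrl.camera("top")[195:345,195:395,::-1];cv2.imwrite("pics/top2.png",cv2.resize(a,None,fx=4,fy=4))
E
```

```text
t 6.2 tcp [0.4492 0.2589 0.1762] yawY 88.02 tilt [-0. -0. -1.] F [ 0.4 -0.6  0. ] open 0.6 q [ 0.29  0.14  1.82 -0.    1.19 -1.24]
[0.45  0.258 0.062] [-0.05 -0.08 11.42]
[[328.23396011 246.02688127]
 [328.40073803 225.63669587]]
```

View pics/w1.png

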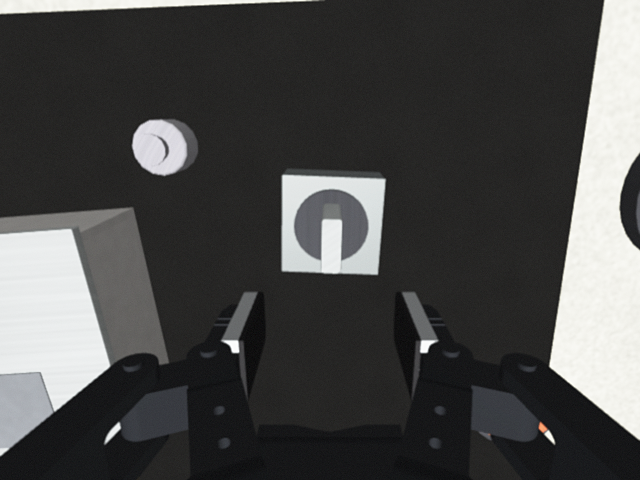

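View pics/top2.png

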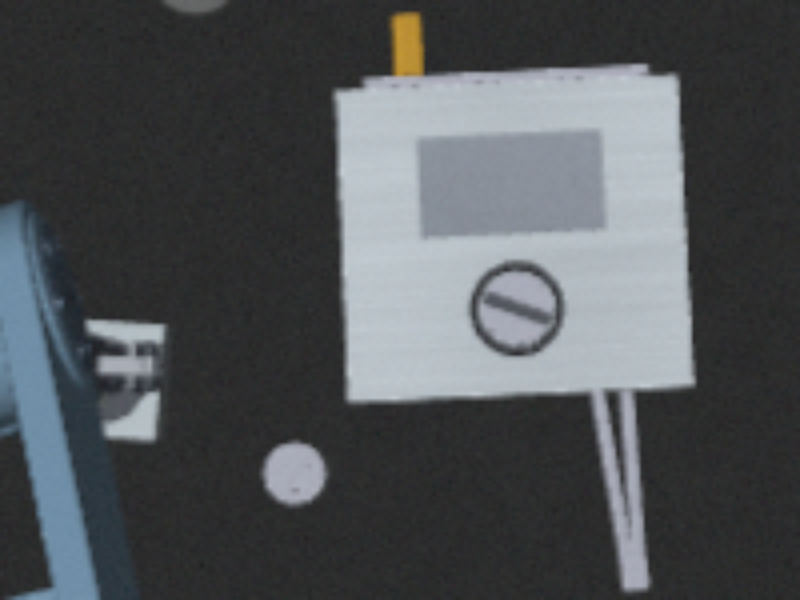

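The wrist view shows the key handle centred at (331,246), 3 px from where I predicted. The top view shows the shut hatch with the slot from (485,297) to (551,321) and its centre at (517,308). I descend and grip.

send_rows:
  dr:
    - [0,0,0]
    - [0,0,0]
    - [0,0,0]
    - [0,0,0]
    - [0,0,0]
    - [0,0,0]
    - [0,0,0]
    - [0,0,0]
  xyz:
    - [0,0.05,2.5]
    - [0,0.05,5]
    - [0,0.05,7.5]
    - [0,0.05,9.5]
    - [0,0.05,11]
    - [0,0.05,11.3]
    - [0,0.05,11.3]
    - [0,0.05,11.3]
  jaw: [60,60,60,60,60,60,40,0]

```text
time_s: 7.3
eef_pos: [0.45, 0.2591, 0.0641]
eef_rot: [0.001, 0.018, 1.0, 0.0]
wrist_force: [0.2, -0.5, -0.9]
opening: 0.201
grasp_force: 0.0
```

send_rows:
  dr:
    - [0,0,0]
    - [0,0,0]
    - [0,0,0]
    - [0,0,0]
    - [0,0,0]
    - [0,0,0]
    - [0,0,0]
    - [0,0,0]
  xyz:
    - [0,0,0]
    - [0,0,0]
    - [0,0,0]
    - [0,0,0]
    - [0,0,0]
    - [0,0,0]
    - [0,0,0]
    - [0,0,0]
  jaw: [0,0,0,0,0,0,0,0]

```text
time_s: 8.3
eef_pos: [0.4501, 0.2592, 0.0642]
eef_rot: [0.001, 0.018, 1.0, 0.0]
wrist_force: [-0.6, -0.5, 5.9]
opening: 0.13
grasp_force: 59.0
```

```bash
python3 - <<'E'
from h import *
to()
a=cv2.imread("pics/top2.png");g=cv2.cvtColor(a,cv2.COLOR_BGR2GRAY)
m=np.zeros_like(g);cv2.circle(m,(517,308),36,255,-1)
s=((g<150)&(m>0)).astype(np.uint8);n,l,st,ce=cv2.connectedComponentsWithStats(s);i=1+np.argmax(st[1:,4]);print(st[i],ce[i])
p=np.argwhere(l==i)[:,::-1];c=p.mean(0);d=np.linalg.svd(p-c,full_matrices=False)[2][0]
P=lambda v:[195+v[0]/4-.4,195+v[1]/4-.4]
w=onz("top",[P(c-30*d),P(c),P(c+30*d)],.089);print(w);v=w[2]-w[0];print("slot yaw deg",np.degrees(np.arctan2(v[1],v[0])))
# collar outer rim
k=(g<90).astype(np.uint8);m2=np.zeros_like(g);cv2.circle(m2,(517,308),60,1,-1);cs,_=cv2.findContours(k*m2,0,2);q=max(cs,key=cv2.contourArea);e=cv2.fitEllipse(q);print(e,onz("top",[P(e[0])],.089))
E
```

```text
t 8.3 tcp [0.4501 0.2592 0.0642] yawY 87.94 tilt [ 0.002  0.    -1.   ] F [-0.6 -0.5  5.9] open 0.13 q [ 0.29  0.31  1.87 -0.    0.95 -1.24]
[ 482  289   72   48 1181] [517.42760373 308.44538527]
[[ 0.49449167  0.02262207  0.089     ]
 [ 0.48835582  0.00607987  0.089     ]
 [ 0.48222694 -0.01044469  0.089     ]]
slot yaw deg -110.35023459711311
((516.5225830078125, 308.919921875), (88.5903091430664, 90.35078430175781), 9.169783592224121) [[0.48807943 0.00661286 0.089     ]]
```

Gripped. The slot is at (0.488, 0.006) and its line yaw is 69.7°, so I lift, carry, and rotate 108° clockwise.

send_rows:
  dr:
    - [0,0,0]
    - [0,0,0]
    - [0,0,0]
    - [0,0,1.7]
    - [0,0,3.4]
    - [0,0,5.1]
    - [0,0,6.8]
    - [0,0,8.5]
  xyz:
    - [0,0,-2]
    - [0,0,-5]
    - [0,0,-8]
    - [-0.5,-2,-11]
    - [-1,-6,-11.6]
    - [-2,-10,-11.6]
    - [-3,-14,-11.6]
    - [-3.5,-18,-11.6]
  jaw: [0,0,0,0,0,0,0,0]

```text
time_s: 9.3
eef_pos: [0.4778, 0.0766, 0.1792]
eef_rot: [-0.0, 0.449, 0.893, 0.0]
wrist_force: [-0.3, -0.6, -1.3]
opening: 0.132
grasp_force: 58.4
```

```bash
python3 - <<'E'
from h import *
to((.488,.0062,.18))
E
```

```text
t 9.3 tcp [0.4778 0.0766 0.1792] yawY 36.61 tilt [-0.  0. -1.] F [-0.3 -0.6 -1.3] open 0.132 q [-0.09  0.06  1.9   0.    1.19 -0.73]
[0.488 0.006 0.18 ] [-6.26 -3.38 -0.08]
```

send_rows:
  dr:
    - [0,0,1.7]
    - [0,0,3.4]
    - [0,0,5.1]
    - [0,0,6.8]
    - [0,0,8.5]
    - [0,0,9.55]
    - [0,0,9.55]
    - [0,0,9.55]
  xyz:
    - [-1.5,-1,0]
    - [-3,-2,0]
    - [-4.5,-2.8,0]
    - [-6,-3.3,0]
    - [-6.25,-3.4,0]
    - [-6.25,-3.4,0]
    - [-6.25,-3.4,0]
    - [-6.25,-3.4,0]
  jaw: [0,0,0,0,0,0,0,0]

```text
time_s: 10.3
eef_pos: [0.488, 0.0075, 0.1791]
eef_rot: [-0.0, 0.82, 0.572, -0.0]
wrist_force: [-0.7, -0.6, -1.0]
opening: 0.133
grasp_force: 58.5
```

```bash
python3 - <<'E'
from h import *
to((.488,.0062,.137))
c=ctrl.calibration("wrist");im=ctrl.camera("wrist")
d=np.array([np.cos(np.radians(69.65)),np.sin(np.radians(69.65)),0])*.021
p=proj("wrist",[np.array([.488,.0062,.089])+s*d for s in(-1,0,1)],c);print(p)
o=ctrl.get_obs()["eef_pos"];print("blade tip exp",proj("wrist",[o-[0,0,.056]],c))
im=cv2.resize(im[60:460,160:500],None,fx=1.5,fy=1.5);cv2.imwrite("pics/w2.png",im[:,:,::-1])
s=ctrl.camera("side");cv2.imwrite("pics/s2.png",cv2.resize(s[170:320,210:410],None,fx=4,fy=4)[:,:,::-1])
E
```

```text
t 10.3 tcp [0.488  0.0075 0.1791] yawY -20.23 tilt [-0.  0. -1.] F [-0.7 -0.6 -1. ] open 0.133 q [-0.23  0.07  1.89 -0.    1.19  0.12]
[0.488 0.006 0.137] [-0.12  0.04  4.21]
[[327.41047003 286.42622092]
 [327.38013684 253.12075549]
 [327.34826771 217.94545025]]
blade tip exp [[326.17215401 274.08609338]]
```

View pics/w2.png

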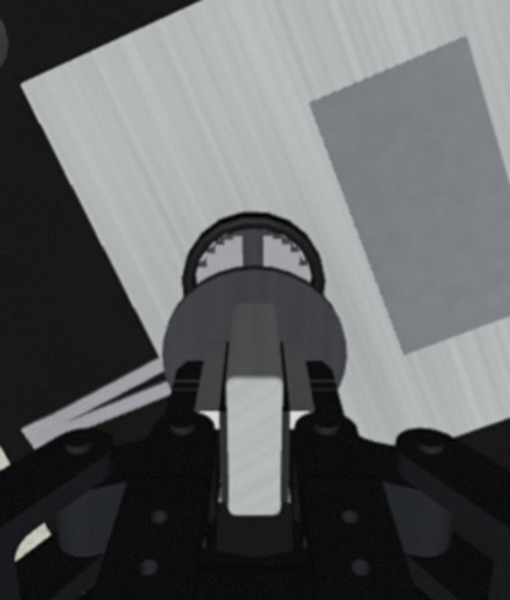

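The wrist view shows the slot, collar and key all on the same column (crop x about 254), with the slot parallel to the blade. I lower the blade into the slot.

send_rows:
  dr:
    - [0,0,0]
    - [0,0,0]
    - [0,0,0]
    - [0,0,0]
    - [0,0,0]
    - [0,0,0]
    - [0,0,0]
    - [0,0,0]
  xyz:
    - [-0.1,0,1]
    - [-0.1,0,2]
    - [-0.1,0,2.6]
    - [-0.1,0,3.1]
    - [-0.1,0,3.4]
    - [-0.1,0,3.7]
    - [-0.1,0,4.0]
    - [-0.1,0,4.0]
  jaw: [0,0,0,0,0,0,0,0]

```text
time_s: 11.4
eef_pos: [0.4877, 0.0065, 0.1391]
eef_rot: [-0.0, 0.821, 0.571, -0.0]
wrist_force: [-0.5, 1.0, -1.0]
opening: 0.136
grasp_force: 58.5
```

```bash
python3 - <<'E'
from h import *
to();print(ctrl.get_obs()["torque"])
E
```

```text
t 11.4 tcp [0.4877 0.0065 0.1391] yawY -20.37 tilt [-0.  0. -1.] F [-0.5  1.  -1. ] open 0.136 q [-0.23  0.12  1.92  0.    1.1   0.12]
[-0.02637916 -0.00731596 -0.02989227]
```

send_rows:
  dr:
    - [0,0,1.2]
    - [0,0,2.4]
    - [0,0,3.6]
    - [0,0,4.8]
    - [0,0,6.0]
    - [0,0,7.2]
    - [0,0,8.4]
    - [0,0,9.6]
  xyz:
    - [0,0,0]
    - [0,0,0]
    - [0,0,0]
    - [0,0,0]
    - [0,0,0]
    - [0,0,0]
    - [0,0,0]
    - [0,0,0]
  jaw: [0,0,0,0,0,0,0,0]

```text
time_s: 12.4
eef_pos: [0.4872, 0.0072, 0.1393]
eef_rot: [-0.001, 0.995, 0.103, -0.001]
wrist_force: [-3.3, 2.9, 1.4]
opening: 0.13
grasp_force: 58.9
```

```bash
python3 - <<'E'
from h import *
to();print(ctrl.get_obs()["torque"])
E
```

```text
t 12.4 tcp [0.4872 0.0072 0.1393] yawY -78.18 tilt [-0.002  0.001 -1.   ] F [-3.3  2.9  1.4] open 0.13 q [-0.23  0.12  1.92  0.    1.1   1.13]
[0.58699232 0.45884432 0.12506895]
```

send_rows:
  dr:
    - [0,0,0.6]
    - [0,0,1.2]
    - [0,0,1.8]
    - [0,0,2.4]
    - [0,0,2.9]
    - [0,0,3.3]
    - [0,0,3.3]
    - [0,0,3.3]
  xyz:
    - [0,0,0]
    - [0,0,0]
    - [0,0,0]
    - [0,0,0]
    - [0,0,0]
    - [0,0,0]
    - [0,0,0]
    - [0,0,0]
  jaw: [0,0,0,0,0,0,0,0]

```text
time_s: 13.4
eef_pos: [0.4874, 0.0071, 0.1393]
eef_rot: [-0.001, 0.998, -0.067, -0.001]
wrist_force: [-3.0, 4.7, 2.2]
opening: 0.132
grasp_force: 58.9
```

```bash
python3 - <<'E'
from h import *
to();print(ctrl.get_obs()["torque"])
E
```

```text
t 13.4 tcp [0.4874 0.0071 0.1393] yawY -97.71 tilt [-0.001  0.001 -1.   ] F [-3.   4.7  2.2] open 0.132 q [-0.23  0.12  1.92  0.    1.1   1.47]
[0.94670138 0.55005409 0.09578091]
```

send_rows:
  dr:
    - [0,0,0.2]
    - [0,0,0.4]
    - [0,0,0.6]
    - [0,0,0.8]
    - [0,0,0.8]
    - [0,0,0.8]
    - [0,0,0.8]
    - [0,0,0.8]
  xyz:
    - [0,0,0]
    - [0,0,0]
    - [0,0,0]
    - [0,0,0]
    - [0,0,0]
    - [0,0,0]
    - [0,0,0]
    - [0,0,0]
  jaw: [0,0,0,0,0,0,0,0]

```text
time_s: 14.4
eef_pos: [0.4873, 0.0073, 0.1392]
eef_rot: [-0.001, 0.994, -0.109, -0.001]
wrist_force: [-3.1, 4.8, 2.4]
opening: 0.133
grasp_force: 59.0
```

```bash
python3 - <<'E'
from h import *
to();print(ctrl.get_obs()["torque"])
E
```

```text
t 14.4 tcp [0.4873 0.0073 0.1392] yawY -102.46 tilt [-0.001  0.001 -1.   ] F [-3.1  4.8  2.4] open 0.133 q [-0.23  0.12  1.92  0.    1.1   1.56]
[1.07317158 0.55773811 0.38285257]
```

send_rows:
  dr:
    - [0,0,0.2]
    - [0,0,0.3]
    - [0,0,0.3]
    - [0,0,-0.3]
    - [0,0,-1.0]
    - [0,0,-1.6]
    - [0,0,-1.8]
    - [0,0,-1.8]
  xyz:
    - [0,0,0]
    - [0,0,0]
    - [0,0,0]
    - [0,0,0]
    - [0,0,0]
    - [0,0,0]
    - [0,0,0]
    - [0,0,0]
  jaw: [0,0,0,0,0,0,0,0]

```text
time_s: 15.4
eef_pos: [0.4882, 0.0062, 0.1395]
eef_rot: [0.0, 1.0, -0.016, 0.0]
wrist_force: [-0.2, -0.7, -0.7]
opening: 0.133
grasp_force: 58.5
```

```bash
python3 - <<'E'
from h import *
to((.4501,.2592,.0642));print(ctrl.get_obs()["torque"])
E
```

```text
t 15.4 tcp [0.4882 0.0062 0.1395] yawY -91.79 tilt [ 0.001 -0.001 -1.   ] F [-0.2 -0.7 -0.7] open 0.133 q [-0.23  0.12  1.92 -0.    1.1   1.37]
[0.45  0.259 0.064] [ -4.6  -25.18   7.51]
[ 0.00214673 -0.02223507  0.01012482]
```

send_rows:
  dr:
    - [0,0,0]
    - [0,0,0]
    - [0,0,0]
    - [0,0,0]
    - [0,0,0]
    - [0,0,0]
    - [0,0,0]
    - [0,0,0]
  xyz:
    - [0,0,-1]
    - [0,0,-3]
    - [0,0,-4.5]
    - [-1,-6,-4.5]
    - [-2,-12,-4.5]
    - [-3.3,-18,-4.5]
    - [-4.6,-23,-4.5]
    - [-4.6,-25.2,-4.5]
  jaw: [0,0,0,0,0,0,0,0]

```text
time_s: 16.4
eef_pos: [0.4486, 0.2624, 0.185]
eef_rot: [-0.0, 1.0, -0.014, 0.0]
wrist_force: [0.5, -0.8, -1.1]
opening: 0.133
grasp_force: 58.9
```

```bash
python3 - <<'E'
from h import *
to((.4501,.2592,.0642))
a=ctrl.camera("top")[195:345,195:395,::-1];cv2.imwrite("pics/top3.png",cv2.resize(a,None,fx=4,fy=4,interpolation=2))
E
```

```text
t 16.4 tcp [0.4486 0.2624 0.185 ] yawY -91.6 tilt [ 0.001  0.001 -1.   ] F [ 0.5 -0.8 -1.1] open 0.133 q [0.3  0.13 1.81 0.   1.21 1.9 ]
[0.45  0.259 0.064] [ 0.15  0.32 12.08]
```

View pics/top3.png

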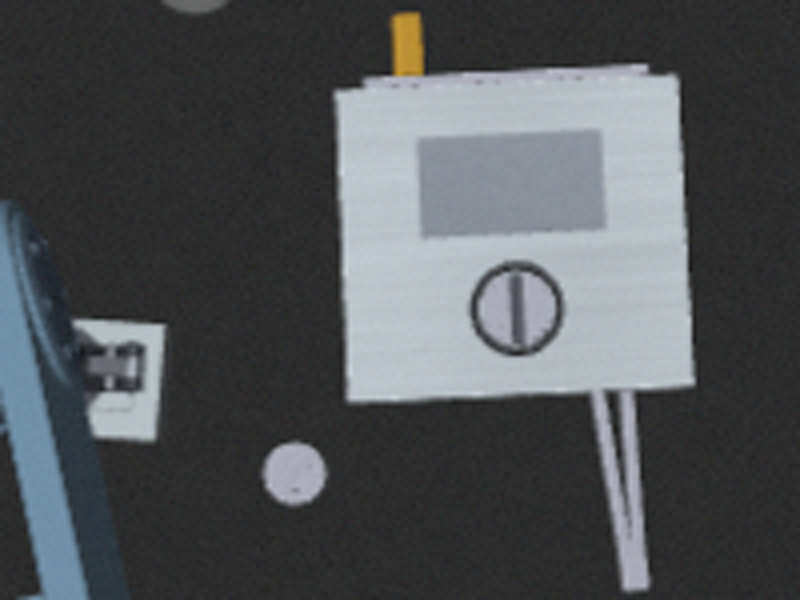

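The slot now runs square to the hinge, from (516,275) to (518,345), so it is locked and the hatch is shut. Now I lower the key into its stand.

send_rows:
  dr:
    - [0,0,0]
    - [0,0,0]
    - [0,0,0]
    - [0,0,0]
    - [0,0,0]
    - [0,0,0]
    - [0,0,0]
    - [0,0,0]
  xyz:
    - [0,0,0]
    - [0,0,1]
    - [0,0,3]
    - [0,0,4.5]
    - [0,0,5]
    - [0,0,5]
    - [0,0,5]
    - [0,0,5]
  jaw: [0,0,0,0,0,0,0,0]

```text
time_s: 17.45
eef_pos: [0.4501, 0.2599, 0.1349]
eef_rot: [-0.0, 1.0, -0.015, 0.001]
wrist_force: [-0.3, -0.4, 0.1]
opening: 0.129
grasp_force: 58.9
```

```bash
python3 - <<'E'
from h import *
to((.4501,.2592,.0642))
E
```

```text
t 17.45 tcp [0.4501 0.2599 0.1349] yawY -91.76 tilt [ 0.001  0.    -1.   ] F [-0.3 -0.4  0.1] open 0.129 q [0.3  0.2  1.84 0.   1.1  1.9 ]
[0.45  0.259 0.064] [-0.    0.08  7.07]
```

send_rows:
  dr:
    - [0,0,0]
    - [0,0,0]
    - [0,0,0]
    - [0,0,0]
    - [0,0,0]
    - [0,0,0]
    - [0,0,0]
    - [0,0,0]
  xyz:
    - [0,0,1.5]
    - [0,0,3]
    - [0,0,4.5]
    - [0,0,5.5]
    - [0,0,6.3]
    - [0,0,6.8]
    - [0,0,7.0]
    - [0,0,7.0]
  jaw: [0,0,0,0,0,0,0,0]

```text
time_s: 18.45
eef_pos: [0.4499, 0.2598, 0.0646]
eef_rot: [-0.0, 1.0, -0.015, 0.0]
wrist_force: [-0.4, 0.2, -1.0]
opening: 0.131
grasp_force: 59.1
```

send_rows:
  dr:
    - [0,0,0]
    - [0,0,0]
    - [0,0,0]
    - [0,0,0]
    - [0,0,0]
    - [0,0,0]
    - [0,0,0]
    - [0,0,0]
  xyz:
    - [0,0,0]
    - [0,0,0]
    - [0,0,0]
    - [0,0,0]
    - [0,0,0]
    - [0,0,0]
    - [0,0,0]
    - [0,0,0]
  jaw: [0,10,18,25,35,45,60,60]

```text
time_s: 19.45
eef_pos: [0.4496, 0.2598, 0.0643]
eef_rot: [0.0, 1.0, -0.015, -0.0]
wrist_force: [0.9, -0.4, 0.3]
opening: 0.6
grasp_force: 0.0
```

send_rows:
  dr:
    - [0,0,0]
    - [0,0,0]
    - [0,0,0]
    - [0,0,0]
    - [0,0,0]
    - [0,0,0]
    - [0,0,0]
    - [0,0,0]
  xyz:
    - [0,0,-1]
    - [0,0,-3]
    - [0,0,-6]
    - [0,0,-10]
    - [2,0,-14]
    - [6,0,-16]
    - [10,0,-16]
    - [10,0,-16]
  jaw: [60,60,60,60,60,60,60,60]

```text
time_s: 20.45
eef_pos: [0.5517, 0.2561, 0.225]
eef_rot: [-0.0, 1.0, -0.016, 0.001]
wrist_force: [-0.6, 0.4, 0.7]
opening: 0.604
grasp_force: 0.0
```

```bash
python3 - <<'E'
from h import *
to()
t=ctrl.camera("top")[::,:,::-1][195:345,195:395];s=ctrl.camera("side")[170:320,180:380,::-1]
cv2.imwrite("pics/fin.png",np.vstack([cv2.resize(t,(400,300),interpolation=2),cv2.resize(s,(400,300),interpolation=2)]))
E
```

```text
t 20.45 tcp [0.5517 0.2561 0.225 ] yawY -91.85 tilt [ 0.002  0.    -1.   ] F [-0.6  0.4  0.7] open 0.604 q [ 0.24  0.27  1.55 -0.    1.32  1.84]
```

View pics/fin.png

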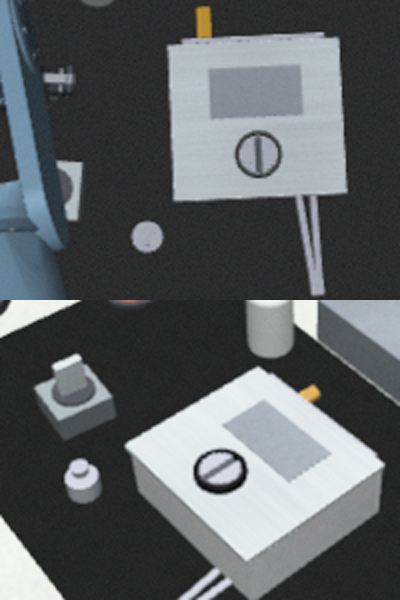

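The final views show the key upright in its stand, the hatch shut with its slot square to the hinge, and everything else where it was.

```bash
python3 -c "
from bench import ctrl
print(ctrl.hand_in())"
```

```text
the job is handed in; nothing more can be done
None
```

The hatch is shut and locked with the key turned to its stop, the key stands upright back in its stand, nothing else was moved as far as the last pictures show, and the job was handed in at about 20 s.

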